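# Roll two dowels onto the setting-out line

## Task

Using only your fingertips on the dowels, roll the thick dowel onto the dark line marked on the board so that it lies centred over the line and along it, then roll the slim dowel onto the same line in the same way. Do not pick up, pinch or drag either dowel: both must roll, with the thick one settled before the slim one is rolled; leave everything else where it stands.

Things in the scene. Friction and masses are not known exactly. Their poses are not given: they have to be found in the camera images.
- board: fixed plywood setting-out board, 320 mm (its x, away from the robot) by 440 mm (its y), 18 mm thick, flat top without rims 18 mm above the table; origin at the centre of its underside
- line_mid (a point): middle of the straight dark line, 4 mm wide, flush with the board's top, which crosses the board's whole width through its centre; the line runs along this point's y axis, x is square to it away from the robot, z up
- thick: plain dark hardwood dowel, cylinder 40 mm across, 130 mm long (its own x), lying on the board nearly parallel to the line, at the start 55 to 90 mm beside it; the other dowel is on the other side and in the other left/right half. Waxed: friction about 0.4 on board and fingers alike. Pushed sideways it rolls easily and stops within 2 mm; pressed down hard it jams. This origin is on its skin, at the bottom at first, and turns with it
- thick_center (a point): centre of the thick dowel, on its axis, 20 mm above the board's top
- slim: plain dark hardwood dowel, cylinder 26 mm across, 130 mm long (its own x), lying on the board nearly parallel to the line, at the start 55 to 90 mm beside it; the other dowel is on the other side and in the other left/right half. Waxed: friction about 0.4 on board and fingers alike. Pushed sideways it rolls easily and stops within 2 mm; pressed down hard it jams. This origin is on its skin, at the bottom at first, and turns with it
- slim_center (a point): centre of the slim dowel, on its axis, 13 mm above the board's top
- knob: bystander: turned brass knob, 32 mm across, 48 mm tall, standing on the board in the near left part; origin under it
- bobbin: bystander: pale wooden bobbin, 34 mm across, 44 mm tall, standing on the board in the far right part; origin under it
- oil: bystander: oil can, 52 mm across, 130 mm tall, standing on the table right of the board; origin under it
- driver: bystander: screwdriver about 200 mm long lying left of the board; origin under its middle
- hammer: bystander: wooden-handled hammer about 260 mm long lying right of the board; origin under its middle
- brush: bystander: brush about 200 mm long lying at the near left; origin under its middle
Things that resemble listed ones, but are neither listed nor needed, are in the scene too. Leave any turquoise look-alike of the thick alone. Leave any purple look-alike of the slim alone.

How it is judged:
On the way, in this order (a step that is already met when the one before it is completed fails the run):
1. the thick dowel rolls (has turned more than 45 degrees about its own length) while the slim one still lies where it began (angle between thick's own z axis and vertical above 0.8 rad and distance of slim_center from where it was at the start of the episode below 0.015 m), for 0.05 s.
2. the thick dowel lies at rest on the line, within 6 mm and 7 degrees (x of thick_center in the frame of line_mid between -0.006 and 0.006 m and y of thick_center in the frame of line_mid between -0.16 and 0.16 m and height (world z) of thick_center between 0.034 and 0.042 m and angle between the x axis of thick and the y axis of line_mid, either way round below 0.12 rad and linear speed of thick below 0.01 m/s), for 0.3 s.
3. the slim dowel rolls (has turned more than 45 degrees about its own length) (angle between slim's own z axis and vertical above 0.8 rad), for 0.05 s.
At the end, for the whole second after the job is handed in: both dowels lie at rest on the board, the middle of each within 6 mm of the line's centre line and its length within 7 degrees (0.12 rad) of the line (all of step 2 and x of slim_center in the frame of line_mid between -0.006 and 0.006 m and y of slim_center in the frame of line_mid between -0.16 and 0.16 m and height (world z) of slim_center between 0.027 and 0.035 m and angle between the x axis of slim and the y axis of line_mid, either way round below 0.12 rad and linear speed of slim below 0.01 m/s); the robot touches nothing.
It fails at once if the thick dowel is lifted more than 8 mm off the board or tipped up on end (height (world z) of thick_center above 0.046 m or angle between thick's own x axis and vertical below 1.3 rad or angle between thick's own x axis and vertical above 1.84 rad).
It fails at once if the slim dowel is lifted more than 8 mm off the board or tipped up on end (height (world z) of slim_center above 0.039 m or angle between slim's own x axis and vertical below 1.3 rad or angle between slim's own x axis and vertical above 1.84 rad).
It fails at once if the brass knob or the bobbin on the board, or a thing beside the board, is shifted more than 15 mm (distance of any of knob, bobbin, oil, driver, hammer, brush from where it was at the start of the episode above 0.015 m).
It also fails if it takes over 58 s, if anything falls off the work surface, if the arm or the gripper's body presses on something with over 40 N, if the wrist force passes 120 N, or if a joint passes its speed limit or range.

## Robot

A 6-joint arm with a two-finger parallel gripper is mounted at the origin on the work surface. World frame = base frame: x ahead of the robot, y to its left, z up, the work surface at z = 0. Lengths are in m, angles in rad, forces in N, time in s.
With the tool pointing down it reaches from about 0.325 to 0.9 m from the base axis. Payload 6.1 kg.
Tool frame: the origin (TCP) lies at the very end of the fingers, on their centre line; the grasp point (between the pads) lies 19 mm behind it; z points along the fingers, y is the line along which they close (so a half turn about z gives the same grasp; the last joint's range is limited). The gripper opens to 85 mm and grips with 20 to 120 N. Pads are 22 mm wide; open, the fingers measure 114 mm over their backs; the gripper's body (76 mm by 85 mm) begins 54 mm behind the grasp point. The pads swing forward as they close: fully open they stand 13 mm farther back than shut.
Start: joints at [1.135, 0.22, 1.526, -0, 1.395, -0.126], TCP at [0.191, 0.595, 0.231] pointing down, gripper open.
Joint ranges: [-2.98, 2.98], [-0.91, 2.08], [0.09, 2.57], [-1.24, 4.39], [0.2, 2.65], [-2.68, 2.68]. Speed limits (rad/s): [2.57, 2.57, 3.01, 3.14, 3.14, 3.14].

## Interface

Orientations are given as a rotation vector (axis times angle).
In Python, from workcell import * gives the robot as it stands.
- The arm moves only by the shell command python3 -m inch 'ROWS'. ROWS is JSON, a list of rows, each a list of 3 entries, a list of its own where there are three numbers: the shift along the tool's x, y, z each as a share of 2.5 cm, from -1 to 1, then the turn, a rotation vector about the tool's x, y, z each as a share of 0.15 rad, from -1 to 1, then the opening, from 0 (shut) to 1 (fully open). A call has 1 to 20 rows; each row shifts and turns the commanded pose from where the row before left it, along the tool's axes as they then stand; what a row does not reach is not made up. A row lasts 1/8 s, in which the tool goes at most 62.5 mm and 10.7 degrees, less where a joint would pass 70% of its speed; a pose out of reach is approached as far as the arm can. A call with a number of a shift or a turn outside -1 to 1 is refused whole. A call with a gripper value outside its range is refused whole. The fingers move at their own pace and stop on an object; the grip force is fixed at half the most. Time passes only in rows, so rows that do not move let the fingers close. It gives the time, the measured TCP pose, the force, the opening and the grip force at its end, in the units of the state.
- read_state(): the state, without advancing time (a new reading comes with each control period).
- grab_frame(name): name is "scene" or "top" or "wrist"; returns a dict with "image" (384x512x3 uint8, blue, green, red), "fx", "fy", "cx", "cy" (pixels), "R" (3x3) and "t" (3): a world point X has camera coordinates R X + t. Camera axes: x right, y down, z forward; pixel columns grow to the right and rows downward; lengths in m; the calibration is good to about 2 mm. A picture is of the moment at which its call begins. There is no depth.
- hand_in(): hands the job in; it is judged then, once.
Trained networks look in the newest picture that a camera, given by its name, has taken for a name from the list of things; names that differ only in an ending like _2 or _b are one class to them, and where a whole thing is asked for, a point or a joint stands for the part that bears it (a point fixed in the world has none). Each returns a list of dicts, best first, with "score" (0 to 1); they miss things now and then, are a little off and sometimes report something else, mostly with a low value. They report only what shows in the picture. A call takes as long as a camera call. They do not tell look-alikes from the thing itself.
- boxes_of(camera, query): "rect" ([left, top, width, height] in pixels, round what is visible of it).
- outline_of(camera, query): "mask" (384x512 bool, what is visible of it) and "rect" ([left, top, width, height] in pixels, round what is visible of it).
- pinpoint(camera, query): "at" ([column, row] in pixels: a listed point, or the origin of a listed thing).
The state is a dict: "clock": time; "joints": joint angles; "joint_vel": joint speeds; "tau": joint torques, N m; "eef_pos": TCP position; "tcp_rot": TCP orientation; "ft_force": force on the tool from outside, world axes, zero at the start; "moment": the same for the moment, N m; "grip_width": finger opening in m; "grasp_force": force on a finger pad.
Only numpy, scipy, OpenCV 4.12 (cv2) and the standard library are available. Lean on these libraries where they do the work, as an engineer would, in place of code of your own. Each camera call takes 0.05 s, during which the arm holds its last target. There are 200 camera calls.

## Working session

There is one attempt and no reset: what is moved stays moved. The work goes in short steps, Python scripts to look and compute and a shell command to move; the robot and the scene stay as the last step left them, time stands still between calls to the robot, and variables do not carry over. Pictures are saved under pics/ and viewed, at most 10 in all, crops included, and the job is handed in when it is done.

```bash
mkdir -p pics; ls; python3 - <<'E'
from workcell import *
import cv2,numpy as np
s=read_state(); print(s)
ims=[]
for c in("top","scene"):
    f=grab_frame(c); cv2.imwrite(f"pics/{c}0.png",f["image"]); print(c,f["fx"],f["cx"],f["cy"],np.round(f["R"],3).tolist(),np.round(f["t"],3).tolist())
    for q in("thick","slim","board","knob","bobbin"):
        print(c,q,[(round(d["score"],2),np.round(d["rect"]).tolist()) for d in boxes_of(c,q)][:3])
    for q in("line_mid","thick_center","slim_center"):
        print(c,q,[(round(d["score"],2),np.round(d["at"],1).tolist()) for d in pinpoint(c,q)][:3])
E
```

```text
pics
{'clock': 0.0, 'joints': array([ 1.13490422e+00,  2.21182756e-01,  1.52762399e+00, -7.35840953e-06,
        1.39472163e+00, -1.26093705e-01]), 'joint_vel': array([-0.0009538 , -0.00098844, -0.00204559,  0.00112411, -0.0010651 ,
        0.0001336 ]), 'tau': array([-2.90622875e-04, -4.96913338e+01, -3.89393771e+01, -1.94612799e-04,
        1.09488505e-02, -4.87336865e-05]), 'eef_pos': array([0.19028227, 0.59468454, 0.23021931]), 'tcp_rot': array([-4.84602553e-01, -3.10345412e+00,  2.92402615e-03]), 'ft_force': array([-0.88932257,  0.59794854,  0.39076958]), 'moment': array([ 0.01818169,  0.02768971, -0.01264765]), 'grasp_force': 0.0, 'grip_width': 0.08529470482577932}
top 496.0223552963589 260.2866748133977 192.37581158993748 [[0.024, -1.0, -0.004], [-0.996, -0.023, -0.082], [0.082, 0.006, -0.997]] [-0.008, 0.478, 1.784]
top thick [(0.71, [253.0, 184.0, 38.0, 13.0]), (0.68, [331.0, 196.0, 19.0, 35.0])]
top slim [(0.5, [127.0, 245.0, 26.0, 30.0]), (0.48, [203.0, 150.0, 36.0, 10.0])]
top board [(0.74, [186.0, 123.0, 125.0, 97.0])]
top knob [(0.44, [209.0, 194.0, 10.0, 11.0])]
top bobbin []
top line_mid [(0.91, [248.3, 172.6])]
top thick_center [(0.7, [341.9, 212.6])]
top slim_center [(0.49, [219.4, 151.7]), (0.49, [142.4, 258.2]), (0.45, [271.1, 193.0])]
scene 382.1832544989134 254.59635388433693 184.05438933424782 [[-0.454, 0.891, 0.003], [0.713, 0.366, -0.598], [-0.534, -0.269, -0.801]] [0.206, -0.278, 1.361]
scene thick [(0.81, [164.0, 139.0, 35.0, 32.0])]
scene slim [(0.81, [413.0, 179.0, 25.0, 39.0]), (0.59, [257.0, 249.0, 48.0, 33.0])]
scene board [(0.93, [155.0, 161.0, 198.0, 166.0])]
scene knob [(0.51, [256.0, 250.0, 47.0, 29.0]), (0.43, [310.0, 205.0, 10.0, 17.0])]
scene bobbin []
scene line_mid [(0.75, [255.8, 228.3])]
scene thick_center [(0.85, [180.7, 151.0]), (0.62, [236.5, 192.6])]
scene slim_center [(0.84, [278.9, 263.1]), (0.61, [423.0, 195.5])]
```

```bash
python3 - <<'E'
import cv2,numpy as np
a=cv2.imread("pics/top0.png")[100:250,110:360]; b=cv2.imread("pics/scene0.png")
cv2.imwrite("pics/t0c.png",cv2.resize(a,None,fx=3.2,fy=3.2,interpolation=cv2.INTER_CUBIC))
cv2.imwrite("pics/s0c.png",cv2.resize(b[110:350,130:450],None,fx=2.5,fy=2.5,interpolation=cv2.INTER_CUBIC))
E
```

```text
(no output)
```

View pics/t0c.png

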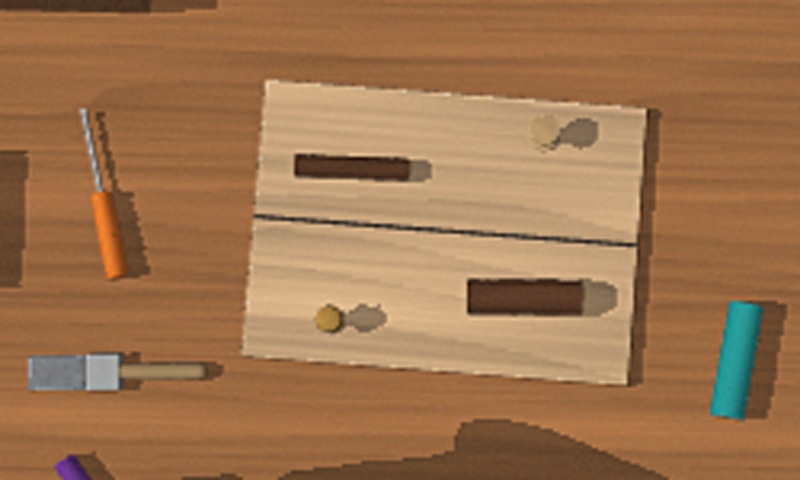

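View pics/s0c.png

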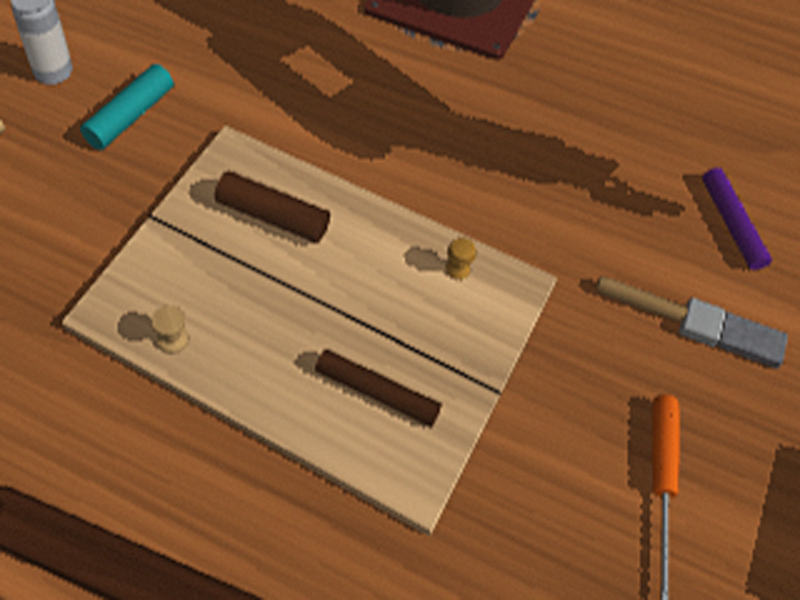

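Top crop: the thick dowel is near right (crop 525,297), the slim one far left (352,167), the line runs from (255,216) to (636,244), the knob is at (328,319) and the bobbin at (545,130). The scene view agrees, and the turquoise and purple look-alikes lie off the board. Next I'll measure these by segmentation.

```bash
cat > h.py <<'E'
from workcell import *
import cv2,numpy as np
from scipy.spatial.transform import Rotation as Ro
def w2p(f,X):
    c=np.asarray(X)@np.array(f["R"]).T+f["t"]; return np.stack([f["fx"]*c[...,0]/c[...,2]+f["cx"],f["fy"]*c[...,1]/c[...,2]+f["cy"]],-1)
def p2w(f,p,z):
    p=np.atleast_2d(p).astype(float); d=np.c_[(p[:,0]-f["cx"])/f["fx"],(p[:,1]-f["cy"])/f["fy"],np.ones(len(p))]@np.array(f["R"])
    o=-np.array(f["R"]).T@np.array(f["t"]); return o+d*((z-o[2])/d[:,2])[:,None]
def comps(f,poly,thr=75,minA=40):
    """dark blobs inside the board polygon"""
    m=np.zeros(f["image"].shape[:2],np.uint8); cv2.fillPoly(m,[np.int32(poly)],1)
    d=((f["image"].max(2)<thr)&(m>0)).astype(np.uint8)
    n,l,st,c=cv2.connectedComponentsWithStats(d,connectivity=8)
    return [np.argwhere(l==i)[:,::-1] for i in range(1,n) if st[i,4]>=minA]
def fit(f,px,z):
    (c,s,a)=cv2.minAreaRect(px.astype(np.float32)); W=p2w(f,px,z)[:,:2]; m=W.mean(0)
    u=np.linalg.svd(W-m,full_matrices=False)[2][0]; u*=np.sign(u[1]); t=(W-m)@u; v=(W-m)@[u[1],-u[0]]
    return m,np.arctan2(-u[0],u[1]),np.ptp(t),np.ptp(v),len(px)
E
python3 - <<'E'
from h import *
for c,poly in(("top",[(194,127),(311,136),(305,217),(188,209)]),("scene",[(220,163),(350,222),(302,318),(158,238)])):
    f=grab_frame(c)
    for px in comps(f,poly):
        for z in (.018,.031,.038): print(c,z,*[np.round(x,4) for x in fit(f,px,z)])
E
```

```text
top 0.018 [0.6334 0.1526] -0.0171 0.125 0.0047 45
top 0.031 [0.6313 0.1514] -0.0171 0.1241 0.0047 45
top 0.038 [0.6301 0.1508] -0.0171 0.1236 0.0047 45
top 0.018 [0.6154 0.1591] -0.0262 0.1288 0.0112 45
top 0.031 [0.6133 0.1578] -0.0262 0.1278 0.0111 45
top 0.038 [0.6122 0.1572] -0.0262 0.1273 0.0111 45
top 0.018 [ 0.4781 -0.0369] 0.0804 0.1291 0.0433 110
top 0.031 [ 0.477  -0.0367] 0.0804 0.1282 0.043 110
top 0.038 [ 0.4764 -0.0366] 0.0804 0.1277 0.0428 110
scene 0.018 [ 0.4642 -0.0453] 0.0163 0.1423 0.0457 525
scene 0.031 [ 0.4721 -0.0405] 0.0163 0.1402 0.0451 525
scene 0.038 [ 0.4764 -0.038 ] 0.0163 0.1391 0.0447 525
scene 0.018 [0.5559 0.1606] -0.0486 0.1446 0.0014 50
scene 0.031 [0.5625 0.1624] -0.0486 0.1425 0.0014 50
scene 0.038 [0.5661 0.1634] -0.0486 0.1414 0.0014 50
scene 0.018 [0.6134 0.1562] -0.016 0.1337 0.028 515
scene 0.031 [0.6192 0.158 ] -0.016 0.1317 0.0276 515
scene 0.038 [0.6223 0.159 ] -0.016 0.1307 0.0274 515
```

```bash
python3 - <<'E'
from h import *
t=cv2.imread("pics/top0.png").max(2); s=cv2.imread("pics/scene0.png").max(2)
print(t[180:212,275]);print(t[140:175,220]);print(t[192,270:310]); print(s[180:240,236]); print(s[245:285,282])
E
```

```text
[207 210 212 208 211 198 195 114  58  80  94  92  95  94  88  82  72  69
 138 219 206 200 206 196 202 205 195 192 192 194 184 181]
[212 198 192 201 206 203 196 205 220  44  74  85  86  83  67  85 222 208
 199 197 202 203 182 189 182 176 184 203 199  96  78 208 204 197 180]
[ 98  98  95  94  93  95  94  99  95  96  97  94 100  98  95  96  99  95
 100  97  97  96 101 143 136 136 134 134 130 131 129 126 144 207 199 194
 203 206  74 108]
[178 183 184 169 109  51  68  76  74  78  79  75  70  65  62  57  50  44
  43  88 119 105 104 146 179 183 190 194 196 196 194 193 191 184 181 183
 181 184 166  85  75 161 184 184 176 170 171 170 173 175 171 162 162 169
 183 182 181 187 188 186]
[188 181 176 164 155 162 171 171 168 167 170 178 183 187 147  55  57  62
  65  66  65  63  60  50  46  42  80  99 157 202 190 180 178 182 184 188
 188 186 182 177]
```

```bash
cat >> h.py <<'E'
POLY={"top":[(194,127),(311,136),(305,217),(188,209)],"scene":[(220,163),(350,222),(302,318),(158,238)]}
THR={"top":115,"scene":88}
def line(f,poly,seed,tol=.012):
    """seed: two board points; darkness-weighted centroids across the line at z=.018, robust fit -> point, yaw"""
    g=f["image"].max(2).astype(np.float32); a,b=map(np.array,seed); u=(b-a)/np.linalg.norm(b-a); n=np.array([u[1],-u[0]])
    P=[]
    off=np.arange(-tol,tol+1e-6,.0005)
    for s in np.linspace(0,1,150):
        q=a+s*(b-a)+off[:,None]*n; p=w2p(f,np.c_[q,np.full(len(q),.018)]).astype(np.float32)
        v=cv2.remap(g,p[:,0].copy(),p[:,1].copy(),cv2.INTER_LINEAR).ravel(); w=np.clip(np.median(v)-25-v,0,None)
        if w.max()>40 and (w>0).sum()<20: P.append(a+s*(b-a)+n*(w@off)/w.sum())
    vx,vy,x,y=cv2.fitLine(np.float32(P),cv2.DIST_HUBER,0,1e-4,1e-4).ravel(); 
    if vy<0: vx,vy=-vx,-vy
    return np.array([x,y]),np.arctan2(-vx,vy),len(P)
def look(c,seed=((.547,.25),(.55,-.12)),polys=None):
    f=grab_frame(c); p,yaw,n=line(f,(polys or POLY)[c],seed); print(c,"line",np.round(p,4),round(yaw,4),n,"x at y=.157,-.037:",[round(p[0]-np.tan(yaw)*(y-p[1]),4) for y in(.157,-.037)])
    for px in comps(f,(polys or POLY)[c],THR[c],80):
        for nm,z in(("slim",.031),("thick",.038)):
            m,a,L,W,k=fit(f,px,z); nn=np.array([np.cos(yaw),np.sin(yaw)])
            print(" ",nm,np.round(m,4),"yaw",round(a,4),"rel",round(a-yaw,3),"L,W",round(L,3),round(W,3),"off",round((m-p)@nn,4))
E
python3 - <<'E'
from h import *
look("top");look("scene")
f=grab_frame("top");print(p2w(f,[(249,172.3),(189,167.5),(308.5,176.3)],.018))
f=grab_frame("scene");print(p2w(f,[(191,196.5),(330,266.5)],.018))
E
```

```text
top line [0.5536 0.0588] -0.0496 132 x at y=.157,-.037: [np.float32(0.5585), np.float32(0.5489)]
  slim [0.6214 0.1539] yaw -0.0164 rel 0.033 L,W 0.132 0.026 off 0.063
  thick [0.6203 0.1533] yaw -0.0164 rel 0.033 L,W 0.131 0.026 off 0.0619
  slim [0.5517 0.0468] yaw -0.0532 rel -0.004 L,W 0.426 0.005 off -0.0014
  thick [0.5508 0.0466] yaw -0.0532 rel -0.004 L,W 0.424 0.005 off -0.0022
  slim [ 0.4784 -0.0468] yaw -0.0003 rel 0.049 L,W 0.131 0.042 off -0.0699
  thick [ 0.4779 -0.0467] yaw -0.0003 rel 0.049 L,W 0.13 0.041 off -0.0704
scene line [0.5518 0.0849] -0.0491 149 x at y=.157,-.037: [np.float32(0.5554), np.float32(0.5458)]
  slim [ 0.4713 -0.0437] yaw -0.0004 rel 0.049 L,W 0.141 0.047 off -0.0741
  thick [ 0.4756 -0.0412] yaw -0.0004 rel 0.049 L,W 0.14 0.047 off -0.0699
  slim [0.5579 0.0713] yaw -0.053 rel -0.004 L,W 0.419 0.004 off 0.0067
  thick [0.5615 0.073 ] yaw -0.053 rel -0.004 L,W 0.416 0.004 off 0.0102
  slim [0.6198 0.1579] yaw -0.016 rel 0.033 L,W 0.132 0.029 off 0.0642
  thick [0.6229 0.1589] yaw -0.016 rel 0.033 L,W 0.131 0.029 off 0.0673
[[ 0.55094381  0.04565662  0.018     ]
 [ 0.56354678  0.2654572   0.018     ]
 [ 0.54126548 -0.17172493  0.018     ]]
[[ 0.53824953 -0.16283511  0.018     ]
 [ 0.56052845  0.2701678   0.018     ]]
```

```bash
cat >> h.py <<'E'
def plan(x,y,z,yaw):
    """steps in tool units to the pose with tool y along the line direction yaw (half turn free), pointing down"""
    s=read_state(); R=Ro.from_rotvec(s["tcp_rot"]); 
    best=None
    for k in(0,np.pi):
        Y=np.array([-np.sin(yaw+k),np.cos(yaw+k),0]); Z=np.array([0,0,-1.]); T=Ro.from_matrix(np.c_[np.cross(Y,Z),Y,Z])
        r=(R.inv()*T).as_rotvec()
        if best is None or np.linalg.norm(r)<np.linalg.norm(best[0]): best=(r,T)
    r,T=best; d=np.array([x,y,z])-s["eef_pos"]
    print("t",round(s["clock"],2),"pos",np.round(s["eef_pos"],4),"force",np.round(s["ft_force"],1),"w",round(s["grip_width"],3))
    print("turn units",np.round(r/.15,2),"| shift units in present frame",np.round(R.inv().apply(d)/.025,2),"| in turned frame",np.round(T.inv().apply(d)/.025,2),"tool x,y",np.round(T.as_matrix()[:,:2].T,2).tolist(),"q6",s["joints"][5])
E
python3 - <<'E'
from h import *
plan(.425,-.042,.20,-.05)
E
```

```text
t 1.2 pos [0.1905 0.5952 0.2313] force [-0.2 -0.1 -0.7] w 0.086
turn units [-0.    0.   -1.73] | shift units in present frame [-16.7  -21.42   1.25] | in turned frame [-10.64 -24.99   1.25] tool x,y [[-1.0, 0.05, 0.0], [0.05, 1.0, 0.0]] q6 -0.12611146951884503
```

```bash
python3 -m inch '[[[0,0,0],[0,0,-0.87],1],[[0,0,0],[0,0,-0.86],1],[[-0.4,-0.93,0.05],[0,0,0],1],[[-0.4,-0.93,0.05],[0,0,0],1],[[-0.4,-0.93,0.05],[0,0,0],1],[[-0.4,-0.93,0.05],[0,0,0],1],[[-0.4,-0.93,0.05],[0,0,0],1],[[-0.4,-0.93,0.05],[0,0,0],1],[[-0.4,-0.93,0.05],[0,0,0],1],[[-0.4,-0.93,0.05],[0,0,0],1],[[-0.4,-0.93,0.05],[0,0,0],1],[[-0.4,-0.93,0.05],[0,0,0],1],[[-0.4,-0.93,0.05],[0,0,0],1],[[-0.4,-0.93,0.05],[0,0,0],1]]' | tail -5
python3 -m inch '[[[-0.4,-0.93,0.05],[0,0,0],1],[[-0.4,-0.93,0.05],[0,0,0],1],[[-0.4,-0.93,0.05],[0,0,0],1],[[-0.4,-0.93,0.05],[0,0,0],1],[[-0.4,-0.93,0.05],[0,0,0],1],[[-0.4,-0.93,0.05],[0,0,0],1],[[-0.4,-0.93,0.05],[0,0,0],1],[[-0.4,-0.93,0.05],[0,0,0],1],[[-0.4,-0.93,0.05],[0,0,0],1],[[-0.4,-0.93,0.05],[0,0,0],1],[[-0.4,-0.93,0.05],[0,0,0],1],[[-0.4,-0.93,0.05],[0,0,0],1],[[0,0,0],[0,0,0],1]]' | tail -5
python3 - <<'E'
from h import *
plan(.425,-.042,.06,-.05)
f=grab_frame("wrist"); cv2.imwrite("pics/w1.png",f["image"])
E
```

```text
eef_pos: [0.2966, 0.3098, 0.2165]
tcp_rot: [0.079, 3.14, 0.0]
ft_force: [1.0, 0.9, -0.4]
grip_width: 0.0856
grasp_force: 0.0
eef_pos: [0.4025, 0.0248, 0.2014]
tcp_rot: [0.083, 3.14, -0.0]
ft_force: [0.2, 1.0, 0.1]
grip_width: 0.0854
grasp_force: 0.0
t 4.58 pos [0.4025 0.0248 0.2014] force [0.2 1.  0.1] w 0.085
turn units [-0.    0.   -0.02] | shift units in present frame [-1.04 -2.62  5.66] | in turned frame [-1.03 -2.63  5.66] tool x,y [[-1.0, 0.05, 0.0], [0.05, 1.0, 0.0]] q6 -1.6523403245313946
```

View pics/w1.png

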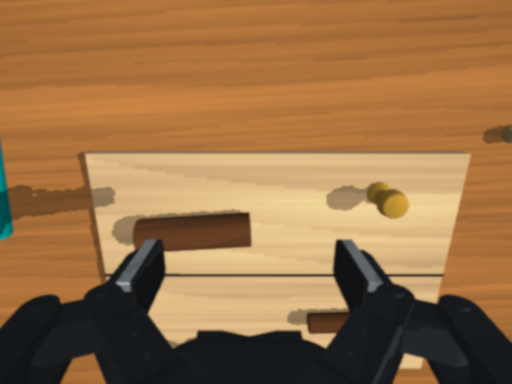

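The wrist view has the robot side at the top: near board edge at row 153, thick dowel at (192,231), line at row 274, knob at (390,200). There is free space behind the thick dowel, so I'll move there and lower.

```bash
python3 -m inch '[[[-0.34,-0.88,0],[0,0,0],1],[[-0.34,-0.88,0],[0,0,0],1],[[-0.34,-0.88,0],[0,0,0],1],[[0,0,0.9],[0,0,0],1],[[0,0,0.9],[0,0,0],1],[[0,0,0.9],[0,0,0],1],[[0,0,0.9],[0,0,0],1],[[0,0,0.9],[0,0,0],1],[[0,0,0.9],[0,0,0],1],[[0,0,0.9],[0,0,0],1],[[0,0,0.5],[0,0,0],1],[[0,0,0.4],[0,0,0],1],[[0,0,0],[0,0,0],1]]' | tail -5
python3 - <<'E'
from h import *
plan(.547-.020-.011,-.0485,.020,-.05)
f=grab_frame("wrist"); g=grab_frame("scene"); cv2.imwrite("pics/w2.png",np.hstack([f["image"][100:384,60:460],cv2.resize(g["image"][110:252,130:330],(400,284))]))
E
```

```text
eef_pos: [0.424, -0.041, 0.021]
tcp_rot: [-0.079, -3.14, -0.0]
ft_force: [-0.5, -0.1, 0.6]
grip_width: 0.0853
grasp_force: 0.0
t 6.25 pos [ 0.424 -0.041  0.021] force [-0.5 -0.1  0.6] w 0.085
turn units [ 0.   -0.01 -0.  ] | shift units in present frame [-3.69 -0.11  0.04] | in turned frame [-3.69 -0.11  0.04] tool x,y [[-1.0, 0.05, 0.0], [0.05, 1.0, 0.0]] q6 -1.8027733712431961
```

View pics/w2.png

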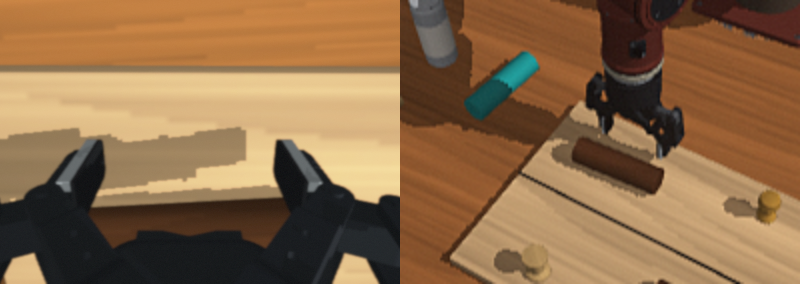

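Left: both fingertips are over the board, just behind the thick dowel (brown band at row 215). Right: the gripper stands behind the dowel, clear of everything. I'll push gently and stop about 10 mm short.

```bash
python3 -m inch '[[[-0.2,0,0],[0,0,0],1],[[-0.2,0,0],[0,0,0],1],[[-0.2,0,0],[0,0,0],1],[[-0.2,0,0],[0,0,0],1],[[-0.2,0,0],[0,0,0],1],[[-0.2,0,0],[0,0,0],1],[[-0.2,0,0],[0,0,0],1],[[-0.2,0,0],[0,0,0],1],[[-0.2,0,0],[0,0,0],1],[[-0.2,0,0],[0,0,0],1],[[-0.2,0,0],[0,0,0],1],[[-0.2,0,0],[0,0,0],1],[[-0.2,0,0],[0,0,0],1],[[-0.2,0,0],[0,0,0],1],[[-0.2,0,0],[0,0,0],1],[[-0.2,0,0],[0,0,0],1],[[-0.1,0,0],[0,0,0],1],[[0,0,0],[0,0,0],1]]' | tail -5
python3 - <<'E'
from h import *
look("top");look("scene");plan(.547-.020-.011,-.0485,.020,-.05)
g=grab_frame("scene");t=grab_frame("top"); cv2.imwrite("pics/s3.png",np.hstack([cv2.resize(t["image"][120:230,180:320],(380,300),interpolation=2),cv2.resize(g["image"][110:260,140:340],(400,300),interpolation=2)]))
E
```

```text
eef_pos: [0.5069, -0.0455, 0.0213]
tcp_rot: [0.079, 3.141, -0.0]
ft_force: [0.3, -0.1, 0.0]
grip_width: 0.0851
grasp_force: 0.0
top line [0.5567 0.1234] -0.0407 73 x at y=.157,-.037: [np.float32(0.5581), np.float32(0.5502)]
  slim [0.6215 0.1546] yaw -0.0126 rel 0.028 L,W 0.131 0.026 off 0.0634
  thick [0.6203 0.154 ] yaw -0.0126 rel 0.028 L,W 0.131 0.026 off 0.0623
  slim [ 0.5077 -0.0361] yaw 0.7721 rel 0.813 L,W 0.297 0.367 off -0.0425
  thick [ 0.507 -0.036] yaw 0.7721 rel 0.813 L,W 0.296 0.365 off -0.0432
scene line [0.5543 0.1333] -0.0501 92 x at y=.157,-.037: [np.float32(0.5555), np.float32(0.5457)]
  slim [ 0.4541 -0.0735] yaw -0.2402 rel -0.19 L,W 0.172 0.111 off -0.0897
  thick [ 0.4585 -0.0707] yaw -0.2402 rel -0.19 L,W 0.171 0.11 off -0.0854
  slim [ 0.5415 -0.0472] yaw 0.0053 rel 0.055 L,W 0.182 0.046 off -0.0038
  thick [ 0.5452 -0.0446] yaw 0.0053 rel 0.055 L,W 0.181 0.046 off -0.0002
  slim [0.6195 0.1577] yaw -0.0138 rel 0.036 L,W 0.132 0.028 off 0.064
  thick [0.6227 0.1587] yaw -0.0138 rel 0.036 L,W 0.131 0.028 off 0.067
t 8.7 pos [ 0.5066 -0.0454  0.0212] force [ 0.   0.6 -0.2] w 0.086
turn units [ 0. -0. -0.] | shift units in present frame [-0.38 -0.11  0.05] | in turned frame [-0.38 -0.11  0.05] tool x,y [[-1.0, 0.05, 0.0], [0.05, 1.0, 0.0]] q6 -1.7650733234809428
```

View pics/s3.png

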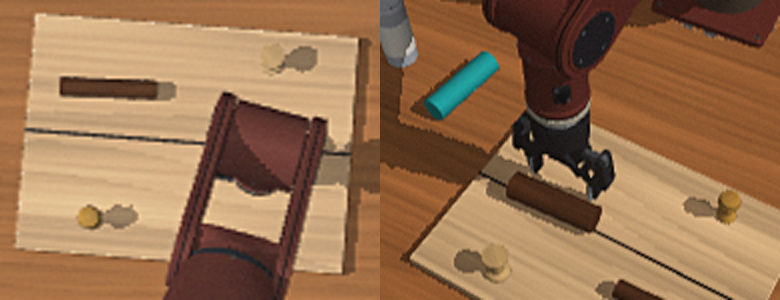

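The arm hides the dowel in the top view. In the scene view the thick dowel is now close to the line and merges with its pixels, so I'll open the mask and re-measure.

```bash
sed -i 's/^    n,l,st,c=cv2/    d=cv2.morphologyEx(d,cv2.MORPH_OPEN,np.ones((5,5),np.uint8))\n    n,l,st,c=cv2/' h.py
python3 - <<'E'
from h import *
look("scene"); 
f=grab_frame("wrist"); print(np.round(f["R"],3).tolist()); print(w2p(f,np.array([[.547,-.04,.018],[.527,-.045,.038],[.55,.05,.018]])))
g=f["image"].max(2); cv2.imwrite("pics/w4.png",f["image"])
E
```

```text
scene line [0.5551 0.1525] -0.0493 92 x at y=.157,-.037: [np.float32(0.5554), np.float32(0.5458)]
  slim [ 0.4534 -0.0748] yaw -0.1695 rel -0.12 L,W 0.168 0.104 off -0.0905
  thick [ 0.4578 -0.072 ] yaw -0.1695 rel -0.12 L,W 0.167 0.103 off -0.0862
  slim [ 0.5414 -0.0439] yaw -0.0059 rel 0.043 L,W 0.145 0.047 off -0.004
  thick [ 0.5452 -0.0413] yaw -0.0059 rel 0.043 L,W 0.144 0.047 off -0.0004
  slim [0.6196 0.158 ] yaw -0.0188 rel 0.031 L,W 0.132 0.028 off 0.0641
  thick [0.6227 0.159 ] yaw -0.0188 rel 0.031 L,W 0.131 0.028 off 0.0671
[[0.051, 0.999, 0.0], [0.952, -0.049, 0.301], [0.301, -0.015, -0.954]]
[[261.9045718  302.59055085]
 [252.37026792 297.14321589]
 [412.72433569 300.35510394]]
```

View pics/w4.png

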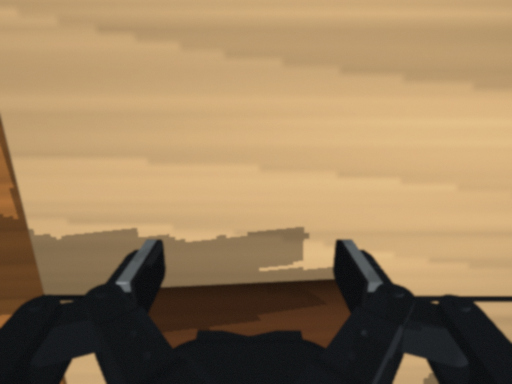

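The wrist view shows the dowel (rows 285-325) lying over the line (row 298) and clear of the fingers. I'll back off, rise, and go toward the far side of the slim dowel so the top view is free.

```bash
python3 -m inch '[[[0.4,0,0],[0,0,0],1],[[0.4,0,0],[0,0,0],1],[[0,0,-0.9],[0,0,0],1],[[0,0,-0.9],[0,0,0],1],[[0,0,-0.9],[0,0,0],1],[[0,0,-0.9],[0,0,0],1],[[0,0.95,0],[0,0,0],1],[[0,0.95,0],[0,0,0],1],[[0,0.95,0],[0,0,0],1],[[0,0.95,0],[0,0,0],1],[[0,0.95,0],[0,0,0],1],[[0,0.95,0],[0,0,0],1],[[0,0.95,0],[0,0,0],1],[[0,0.95,0],[0,0,0],1],[[0,0.6,0],[0,0,0],1],[[0,0,0],[0,0,0],1]]' | tail -5
python3 - <<'E'
from h import *
look("top");look("scene");plan(.667,.153,.11,-.05)
E
```

```text
eef_pos: [0.4966, 0.1607, 0.1112]
tcp_rot: [-0.077, -3.14, 0.0]
ft_force: [-0.8, 0.2, -0.5]
grip_width: 0.0851
grasp_force: 0.0
top line [0.5524 0.032 ] -0.0522 46 x at y=.157,-.037: [np.float32(0.559), np.float32(0.5488)]
  slim [0.5567 0.1826] yaw 0.8318 rel 0.884 L,W 0.215 0.182 off -0.0036
  thick [0.5558 0.1819] yaw 0.8318 rel 0.884 L,W 0.214 0.181 off -0.0045
  slim [ 0.5482 -0.047 ] yaw -0.0091 rel 0.043 L,W 0.131 0.042 off -0.0001
  thick [ 0.5473 -0.0468] yaw -0.0091 rel 0.043 L,W 0.131 0.041 off -0.001
scene line [0.5536 0.1184] -0.0517 92 x at y=.157,-.037: [np.float32(0.5556), np.float32(0.5455)]
  slim [ 0.5412 -0.0434] yaw 0.0032 rel 0.055 L,W 0.146 0.047 off -0.004
  thick [ 0.5449 -0.0409] yaw 0.0032 rel 0.055 L,W 0.145 0.047 off -0.0004
  slim [0.6196 0.1579] yaw -0.0175 rel 0.034 L,W 0.132 0.028 off 0.0639
  thick [0.6227 0.1589] yaw -0.0175 rel 0.034 L,W 0.131 0.028 off 0.067
t 11.0 pos [0.4968 0.1598 0.1112] force [-1.1 -0.3 -0.3] w 0.086
turn units [-0. -0. -0.] | shift units in present frame [-6.81  0.07  0.04] | in turned frame [-6.81  0.07  0.05] tool x,y [[-1.0, 0.05, 0.0], [0.05, 1.0, 0.0]] q6 -1.3602839418845671
```

```bash
python3 -m inch '[[[-1,0,0],[0,0,0],1],[[-1,0,0],[0,0,0],1],[[-1,0,0],[0,0,0],1],[[-1,0,0],[0,0,0],1],[[-1,0,0],[0,0,0],1],[[-1,0,0],[0,0,0],1],[[-1,0,0],[0,0,0],1],[[0,0,0],[0,0,0],1]]' | tail -5
python3 - <<'E'
from h import *
look("scene");plan(.672,.153,.013,-.05)
f=grab_frame("top");g=grab_frame("scene"); cv2.imwrite("pics/s5.png",np.hstack([cv2.resize(f["image"][120:230,180:320],(380,300),interpolation=2),cv2.resize(g["image"][140:340,160:360],(400,300),interpolation=2)]))
E
```

```text
eef_pos: [0.6729, 0.15, 0.111]
tcp_rot: [0.082, 3.14, -0.0]
ft_force: [0.9, -0.5, -1.0]
grip_width: 0.0857
grasp_force: 0.0
scene line [0.5576 0.1935] -0.0268 41 x at y=.157,-.037: [np.float32(0.5566), np.float32(0.5514)]
  slim [ 0.4491 -0.0594] yaw -1.0624 rel -1.036 L,W 0.073 0.024 off -0.1016
  thick [ 0.4536 -0.0567] yaw -1.0624 rel -1.036 L,W 0.072 0.024 off -0.0972
  slim [0.4753 0.0654] yaw -0.6253 rel -0.598 L,W 0.221 0.169 off -0.0788
  thick [0.4796 0.0671] yaw -0.6253 rel -0.598 L,W 0.22 0.167 off -0.0746
  slim [ 0.5419 -0.0423] yaw 0.0062 rel 0.033 L,W 0.145 0.044 off -0.0093
  thick [ 0.5456 -0.0398] yaw 0.0062 rel 0.033 L,W 0.144 0.043 off -0.0057
  slim [0.5999 0.1289] yaw -0.1051 rel -0.078 L,W 0.199 0.089 off 0.0441
  thick [0.6032 0.1301] yaw -0.1051 rel -0.078 L,W 0.197 0.088 off 0.0473
t 12.05 pos [0.6717 0.1504 0.1108] force [ 0.3  0.4 -0. ] w 0.086
turn units [-0.   -0.01 -0.01] | shift units in present frame [-0.01  0.11  3.91] | in turned frame [-0.01  0.11  3.91] tool x,y [[-1.0, 0.05, 0.0], [0.05, 1.0, 0.0]] q6 -1.4133171777879383
```

View pics/s5.png

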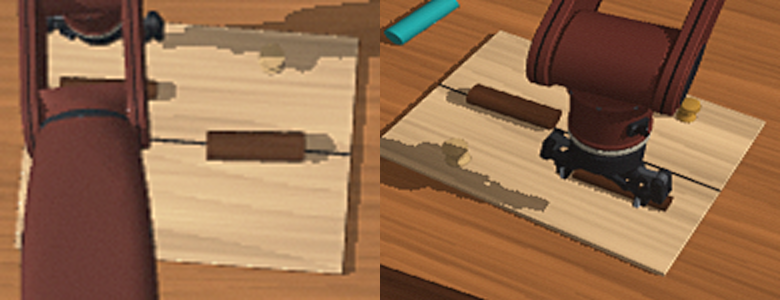

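Left: the thick dowel lies on the line. Right: the fingers hover on the far side of the slim dowel, clear of the bobbin. I'll lower and push slowly, stopping short.

```bash
python3 -m inch '[[[0,0.1,0.9],[0,0,0],1],[[0,0,0.9],[0,0,0],1],[[0,0,0.9],[0,0,0],1],[[0,0,0.6],[0,0,0],1],[[0,0,0.3],[0,0,0],1],[[0,0,0.2],[0,0,0],1],[[0,0,0.1],[0,0,0],1],[[0,0,0],[0,0,0],1]]' | tail -5
```

```text
eef_pos: [0.6724, 0.154, 0.0143]
tcp_rot: [0.079, 3.14, 0.0]
ft_force: [0.2, -0.3, 0.7]
grip_width: 0.0859
grasp_force: 0.0
```

```bash
python3 -m inch '[[[0.15,0,0],[0,0,0],1],[[0.15,0,0],[0,0,0],1],[[0.15,0,0],[0,0,0],1],[[0.15,0,0],[0,0,0],1],[[0.15,0,0],[0,0,0],1],[[0.15,0,0],[0,0,0],1],[[0.15,0,0],[0,0,0],1],[[0.15,0,0],[0,0,0],1],[[0.15,0,0],[0,0,0],1],[[0.15,0,0],[0,0,0],1],[[0.15,0,0],[0,0,0],1],[[0.15,0,0],[0,0,0],1],[[0.15,0,0],[0,0,0],1],[[0.15,0,0],[0,0,0],1],[[0.15,0,0],[0,0,0],1],[[0.15,0,0],[0,0,0],1],[[0.15,0,0],[0,0,0],1],[[0.15,0,0],[0,0,0],1],[[0.1,0,0],[0,0,0],1],[[0,0,0],[0,0,0],1]]' | tail -5
python3 - <<'E'
from h import *
look("scene"); plan(.589,.157,.013,-.05)
f=grab_frame("top");g=grab_frame("scene"); cv2.imwrite("pics/s6.png",np.hstack([cv2.resize(f["image"][120:230,180:320],(380,300),interpolation=2),cv2.resize(g["image"][190:330,210:350],(420,300),interpolation=2)]))
E
```

```text
eef_pos: [0.6018, 0.1575, 0.0138]
tcp_rot: [-0.079, -3.14, 0.0]
ft_force: [-0.1, 0.1, 0.2]
grip_width: 0.0854
grasp_force: 0.0
scene line [0.5543 0.145 ] -0.0449 29 x at y=.157,-.037: [np.float32(0.5549), np.float32(0.5462)]
  slim [0.5021 0.122 ] yaw -0.9528 rel -0.908 L,W 0.28 0.187 off -0.0512
  thick [0.5061 0.1233] yaw -0.9528 rel -0.908 L,W 0.277 0.185 off -0.0472
  slim [ 0.5416 -0.0437] yaw -0.0025 rel 0.042 L,W 0.146 0.046 off -0.0042
  thick [ 0.5454 -0.0411] yaw -0.0025 rel 0.042 L,W 0.145 0.045 off -0.0006
t 15.7 pos [0.602  0.1575 0.0138] force [-0.   0.7 -0.4] w 0.086
turn units [-0.  0. -0.] | shift units in present frame [ 0.52 -0.05  0.03] | in turned frame [ 0.52 -0.05  0.03] tool x,y [[-1.0, 0.05, 0.0], [0.05, 1.0, 0.0]] q6 -1.391273112526322
```

View pics/s6.png

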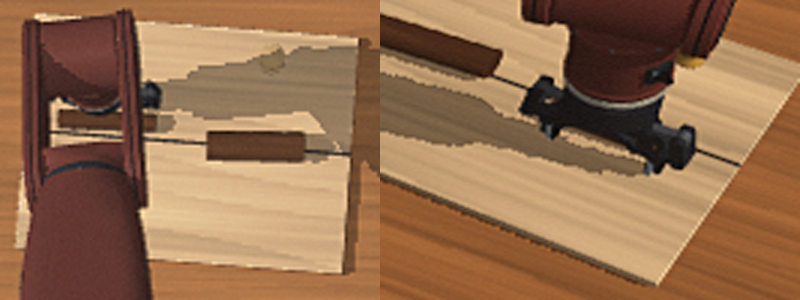

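Top view: the slim dowel shows between the arm links at crop (60-155, 118), with the line at about row 133, so it is still roughly 20 mm short.

```bash
cat >> h.py <<'E'
def slimtop(cols):
    f=grab_frame("top"); g=f["image"].max(2).astype(float); print("col, dark runs (x at z .031 of centre, width)")
    for c in cols:
        r0=int(w2p(f,np.array([.62,.157,.03]))[1]); r1=int(w2p(f,np.array([.525,.157,.02]))[1])
        d=np.flatnonzero(g[r0:r1,c]<130)+r0
        for run in np.split(d,np.flatnonzero(np.diff(d)>1)+1):
            if len(run): print(c,run[0],run[-1],"z.031",np.round(p2w(f,(c,run.mean()),.031)[0,:2],4),"z.018",np.round(p2w(f,(c,run.mean()),.018)[0,:2],4))
E
python3 - <<'E'
from h import *
slimtop(range(201,232,4))
E
```

```text
col, dark runs (x at z .031 of centre, width)
201 152 155 z.031 [0.6142 0.2216] z.018 [0.6162 0.2233]
201 161 161 z.031 [0.5867 0.2207] z.018 [0.5885 0.2224]
201 163 164 z.031 [0.5775 0.2204] z.018 [0.5793 0.2221]
201 168 168 z.031 [0.561  0.2199] z.018 [0.5627 0.2215]
201 174 177 z.031 [0.5337 0.2189] z.018 [0.5351 0.2206]
205 152 157 z.031 [0.6108 0.2069] z.018 [0.6129 0.2085]
205 160 166 z.031 [0.5797 0.2059] z.018 [0.5815 0.2075]
205 168 169 z.031 [0.5596 0.2053] z.018 [0.5612 0.2068]
205 173 177 z.031 [0.5358 0.2045] z.018 [0.5373 0.206 ]
209 152 166 z.031 [0.5947 0.1919] z.018 [0.5966 0.1933]
209 169 169 z.031 [0.5581 0.1907] z.018 [0.5597 0.1921]
209 173 177 z.031 [0.5362 0.19  ] z.018 [0.5377 0.1914]
213 152 167 z.031 [0.5932 0.1773] z.018 [0.5951 0.1786]
213 169 169 z.031 [0.5584 0.1762] z.018 [0.56   0.1775]
213 172 177 z.031 [0.5383 0.1756] z.018 [0.5398 0.1769]
217 152 167 z.031 [0.5935 0.1627] z.018 [0.5954 0.164 ]
217 169 169 z.031 [0.5587 0.1617] z.018 [0.5604 0.1629]
217 172 177 z.031 [0.5387 0.1611] z.018 [0.5402 0.1623]
221 152 167 z.031 [0.5938 0.1482] z.018 [0.5957 0.1493]
221 169 170 z.031 [0.5572 0.1471] z.018 [0.5589 0.1482]
221 172 177 z.031 [0.539  0.1466] z.018 [0.5405 0.1477]
225 152 167 z.031 [0.5942 0.1337] z.018 [0.5961 0.1347]
225 170 170 z.031 [0.5557 0.1325] z.018 [0.5574 0.1336]
225 172 177 z.031 [0.5393 0.1321] z.018 [0.5408 0.1331]
229 152 177 z.031 [0.5762 0.1186] z.018 [0.578  0.1195]
```

```bash
python3 -m inch '[[[0.08,0,0],[0,0,0],1],[[0.08,0,0],[0,0,0],1],[[0.08,0,0],[0,0,0],1],[[0.08,0,0],[0,0,0],1],[[0.08,0,0],[0,0,0],1],[[0.08,0,0],[0,0,0],1],[[0.08,0,0],[0,0,0],1],[[0.05,0,0],[0,0,0],1],[[0.03,0,0],[0,0,0],1],[[0,0,0],[0,0,0],1],[[0,0,0],[0,0,0],1]]' | tail -5
python3 - <<'E'
from h import *
slimtop(range(205,228,5));look("scene")
E
```

```text
eef_pos: [0.5861, 0.1583, 0.0138]
tcp_rot: [0.079, 3.141, -0.0]
ft_force: [0.6, 0.3, 0.1]
grip_width: 0.0854
grasp_force: 0.0
col, dark runs (x at z .031 of centre, width)
205 152 162 z.031 [0.6017 0.2066] z.018 [0.6036 0.2082]
205 164 170 z.031 [0.565  0.2055] z.018 [0.5667 0.207 ]
210 152 171 z.031 [0.5856 0.1879] z.018 [0.5874 0.1894]
215 152 171 z.031 [0.586  0.1698] z.018 [0.5878 0.1711]
215 177 177 z.031 [0.5294 0.168 ] z.018 [0.5308 0.1693]
220 152 171 z.031 [0.5864 0.1516] z.018 [0.5883 0.1528]
220 177 177 z.031 [0.5298 0.1499] z.018 [0.5312 0.151 ]
225 152 177 z.031 [0.5758 0.1331] z.018 [0.5776 0.1341]
scene line [0.5542 0.1423] -0.0459 27 x at y=.157,-.037: [np.float32(0.5549), np.float32(0.546)]
  slim [0.5009 0.128 ] yaw -0.9131 rel -0.867 L,W 0.263 0.159 off -0.0526
  thick [0.5049 0.1293] yaw -0.9131 rel -0.867 L,W 0.261 0.158 off -0.0486
  slim [ 0.5417 -0.0435] yaw -0.0045 rel 0.041 L,W 0.145 0.046 off -0.004
  thick [ 0.5455 -0.0409] yaw -0.0045 rel 0.041 L,W 0.144 0.046 off -0.0003
```

```bash
python3 -m inch '[[[0.06,0,0],[0,0,0],1],[[0.06,0,0],[0,0,0],1],[[0.04,0,0],[0,0,0],1],[[0,0,0],[0,0,0],1],[[0,0,0],[0,0,0],1],[[-0.1,0,0],[0,0,0],1],[[-0.4,0,0],[0,0,0],1],[[-0.4,0,0],[0,0,0],1],[[0,0,-0.8],[0,0,0],1],[[0,0,-1],[0,0,0],1],[[0,0,-1],[0,0,0],1],[[0,0,-1],[0,0,0],1],[[0,0,-1],[0,0,0],1],[[-1,0,0],[0,0,0],1],[[-1,0,0],[0,0,0],1],[[-1,0,0],[0,0,0],1],[[-1,0,0],[0,0,0],1],[[0,0,0],[0,0,0],1]]' | tail -5
python3 - <<'E'
from h import *
look("scene");slimtop(range(205,235,5))
f=grab_frame("top");g=grab_frame("scene"); cv2.imwrite("pics/s7.png",np.hstack([cv2.resize(f["image"][120:230,180:320],(380,300),interpolation=2),cv2.resize(g["image"][140:340,160:360],(400,300),interpolation=2)]))
E
```

```text
eef_pos: [0.7057, 0.152, 0.1351]
tcp_rot: [0.08, 3.139, 0.0]
ft_force: [0.5, 0.7, 0.4]
grip_width: 0.0854
grasp_force: 0.0
scene line [0.5505 0.1964] -0.1847 18 x at y=.157,-.037: [np.float32(0.5432), np.float32(0.5069)]
  slim [0.5372 0.0571] yaw -0.627 rel -0.442 L,W 0.358 0.25 off 0.0125
  thick [0.541  0.0589] yaw -0.627 rel -0.442 L,W 0.355 0.248 off 0.0159
  slim [0.5573 0.1859] yaw -0.0238 rel 0.161 L,W 0.077 0.028 off 0.0086
  thick [0.5609 0.1867] yaw -0.0238 rel 0.161 L,W 0.076 0.028 off 0.012
col, dark runs (x at z .031 of centre, width)
205 152 177 z.031 [0.5742 0.2058] z.018 [0.5759 0.2073]
210 152 177 z.031 [0.5746 0.1876] z.018 [0.5764 0.189 ]
215 152 177 z.031 [0.575  0.1694] z.018 [0.5768 0.1707]
220 152 177 z.031 [0.5754 0.1513] z.018 [0.5772 0.1524]
225 152 177 z.031 [0.5758 0.1331] z.018 [0.5776 0.1341]
230 152 177 z.031 [0.5763 0.115 ] z.018 [0.578  0.1159]
```

View pics/s7.png

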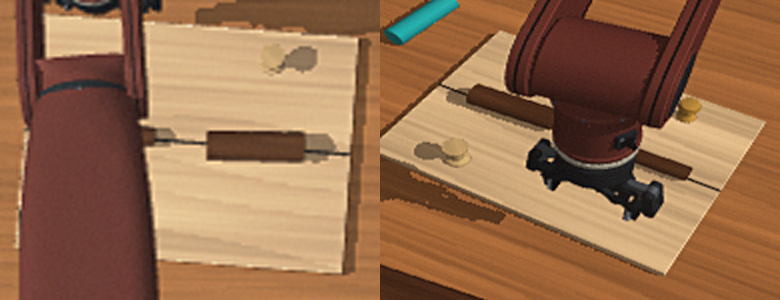

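Both dowels appear to be on the line, but the arm hides part of the slim one. I'll swing aside to the left to check.

```bash
python3 -m inch '[[[0,1,-0.3],[0,0,0],1],[[0,1,-0.3],[0,0,0],1],[[0,1,-0.3],[0,0,0],1],[[0,1,0],[0,0,0],1],[[0,1,0],[0,0,0],1],[[0,1,0],[0,0,0],1],[[0,1,0],[0,0,0],1],[[0,1,0],[0,0,0],1],[[0.3,1,0],[0,0,0],1],[[0.3,1,0],[0,0,0],1],[[0.3,1,0],[0,0,0],1],[[0.3,1,0],[0,0,0],1],[[0,0,0],[0,0,0],1],[[0,0,0],[0,0,0],1]]' | tail -5
python3 - <<'E'
from h import *
THR["top"]=118
look("top");look("scene")
f=grab_frame("top");g=grab_frame("scene"); cv2.imwrite("pics/s8.png",np.hstack([cv2.resize(f["image"][120:230,180:320],(380,300),interpolation=2),cv2.resize(g["image"][140:340,160:360],(400,300),interpolation=2)]))
E
```

```text
eef_pos: [0.6896, 0.4533, 0.1562]
tcp_rot: [0.079, 3.141, -0.001]
ft_force: [-0.3, 0.0, -0.6]
grip_width: 0.0854
grasp_force: 0.0
top line [0.5525 0.0323] -0.0523 30 x at y=.157,-.037: [np.float32(0.559), np.float32(0.5489)]
  slim [0.5597 0.1554] yaw -0.0131 rel 0.039 L,W 0.131 0.026 off 0.0007
  thick [0.5588 0.1548] yaw -0.0131 rel 0.039 L,W 0.131 0.025 off -0.0001
  slim [ 0.5491 -0.046 ] yaw 0.0163 rel 0.069 L,W 0.131 0.037 off 0.0007
  thick [ 0.5482 -0.0459] yaw 0.0163 rel 0.069 L,W 0.13 0.037 off -0.0002
scene line [0.5525 0.1037] -0.0464 38 x at y=.157,-.037: [np.float32(0.555), np.float32(0.546)]
  slim [ 0.5416 -0.0438] yaw -0.0061 rel 0.04 L,W 0.145 0.046 off -0.0041
  thick [ 0.5453 -0.0412] yaw -0.0061 rel 0.04 L,W 0.144 0.045 off -0.0004
  slim [0.5567 0.1592] yaw -0.0243 rel 0.022 L,W 0.131 0.028 off 0.0016
  thick [0.5603 0.1601] yaw -0.0243 rel 0.022 L,W 0.13 0.028 off 0.0052
```

View pics/s8.png

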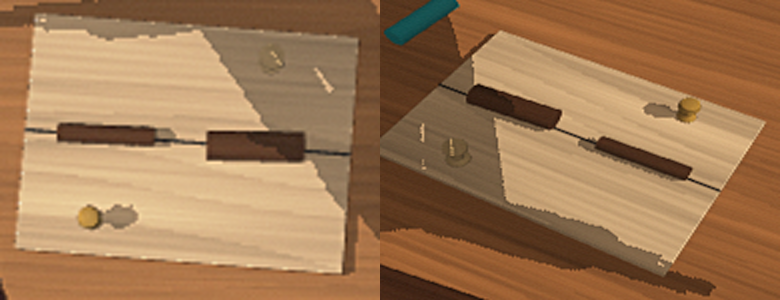

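Both dowels lie on the line, and the knob and bobbin have not moved. Measured offsets are at most 2 mm and angles at most 0.07 rad. I'm handing in.

```bash
python3 -c "
from workcell import *
print(hand_in())"
```

```text
the job is handed in; nothing more can be done
None
```

The job is handed in: I rolled the thick dowel onto the line first and then the slim one, and both measured within about 2 mm and 4° of it, with nothing else seen to move; no verdict was returned.

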